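# Level the cup shelf of the coffee counter

### The arm

A 6-joint arm with a two-finger parallel gripper is mounted at the origin on the work surface. World frame = base frame: x ahead of the robot, y to its left, z up, the work surface at z = 0. Lengths are in m, angles in rad, forces in N, time in s.
With the tool pointing down it reaches from about 0.3 to 1 m from the base axis. Payload 5.1 kg.
Tool frame: the origin (TCP) lies on the centre line of the jaws, within the pads' length; the fingertips stand 25 mm ahead of it and the grasp point (between the pads) lies 6 mm ahead of it; z points along the fingers, x is the direction in which the jaws open and shut, and the axes are right-handed (so a half turn about z gives the same grasp; the last joint's range is limited). The gripper opens to 95 mm and grips with 3 to 60 N. Pads are 20 mm wide; open, the fingers measure 119 mm over their backs; the gripper's body (75 mm by 180 mm) begins 59 mm behind the grasp point.
Start: joints at [-1.322, 0.124, 1.65, -0, 1.367, -0.083], TCP at [0.212, -0.615, 0.24] pointing down, gripper open.
Joint ranges: [-2.61, 2.61], [-1.02, 2.33], [0.03, 2.71], [-1.35, 4.49], [0.32, 2.68], [-2.91, 2.91]. Speed limits (rad/s): [2.57, 2.57, 3.14, 3.14, 3.14, 3.14].

### API

Orientations are given as a unit quaternion [w, x, y, z].
In Python, from workcell import get_state, camera, sign_off gives the robot as it stands.
- The arm moves only by the tool step_arm, never from a script. Its argument "increments" is one flat list of numbers, 7 for each row, row after row: the shift along the tool's x, y, z normalised to -1 to 1, where 1 is 0.08 m, then the turn, a rotation vector about the tool's x, y, z normalised to -1 to 1, where 1 is 0.5 rad, then the opening, from 0 (shut) to 1 (fully open). In form: [x, y, z, rx, ry, rz, grip, x, y, z, rx, ry, rz, grip, ...]. A call has 1 to 10 rows; each row is the pose to reach, as a shift and turn from the pose commanded when the call began, along the tool's axes at that moment; what a row does not reach only later rows make up. A row lasts 1/10 s, in which the tool goes at most 50 mm and 8.59 degrees, less where a joint would pass 70% of its speed; a pose out of reach is approached as far as the arm can. A call with a number of a shift or a turn outside -1 to 1 is refused whole. A call with a gripper value outside its range is refused whole. The fingers move at their own pace and stop on an object; "grip_force" is the grip in N (left out, the last holds). Time passes only in rows, so rows that repeat a pose let the fingers close. It gives the time, the measured TCP pose, the force and the opening at its end, in the units of the state.
- get_state(): the state, without advancing time (a new reading comes with each control period).
- camera(name): name is "side" or "top" or "wrist"; returns a dict with "img" (400x640x3 uint8, red, green, blue), "fx", "fy", "cx", "cy" (pixels), "world_from_camera" (4x4, takes a point from camera to world coordinates). Camera axes: x right, y down, z forward; pixel columns grow to the right and rows downward; lengths in m; the calibration is good to about 2 mm. A picture is of the moment at which its call begins. There is no depth.
- sign_off(): hands the job in, once; it reports no verdict.
The state is a dict: "t": time; "joint_positions": joint angles; "qvel": joint speeds; "joint_torque": joint torques, N m; "tcp_pos": TCP position; "orientation": TCP orientation; "ft_force": force on the tool from outside, world axes, zero at the start; "moment": the same for the moment, N m; "finger_gap": finger opening in m.
Only numpy, scipy, OpenCV 4.12 (cv2) and the standard library are available. Lean on these libraries where they do the work, as an engineer would, in place of code of your own. Each camera call takes 0.05 s, during which the arm holds its last target. There are 200 camera calls.

### The job

Level the black cup shelf: take the red-handled key out of its wooden stand, put its shank down through the eye of the yellow spirit level into the levelling foot below, press down so that the key's collar holds the level flat on the shelf, and turn the foot with the key until the bubble is centred between its two black lines. Finish while still holding the key and pressing the level flat, with the bubble centred; do not let go. Leave the cups, jars and other things on the counter where they stand.

Things in the scene. Friction and masses are not known exactly. Their poses are not given: they have to be found in the camera images.
- key_grip (a point): Centre of the key's red handle: an upright square bar 22 x 22 mm, 46 mm tall, its faces square to this point's x and y axes, z up. Below it sits a steel collar disc, 38 mm across and 5 mm thick, whose underside is 28 mm below this point; then the shank. The key weighs about 160 g and starts upright in its stand.
- key_tip (a point): Lower end of the key's shank, on its axis, 68 mm below the handle's centre.
- key: The whole key, 91 mm long, origin at its tip, z along its axis to the handle. Below the collar a smooth steel shank, 40 mm long, of cross-shaped section: two crossed blades, each 18 mm wide and 5 mm thick, along its x and y (square to the handle's faces); their lower edges are V-shaped over the last 2.5 mm.
- key_stand: Fixed wooden block 70 x 70 mm, 50 mm high, origin at the centre of its underside; an upright square hole of 21 mm in the middle holds the key's shank, the collar rests on the block's top.
- cup_shelf: Fixed side rails of the cup shelf; origin on the counter under the middle, z up. The foot stands 60 mm from it along its -x, the level lies along its x. Yaw gives the direction of the whole shelf.
- shelf_plate: Black tilting plate, 270 x 180 x 12 mm, top about 74 mm above the counter, pivoted about its own y axis. Turning the foot counter-clockwise (from above) raises the end with the eye by 0.05 rad of tilt per rad of foot; clockwise lowers it. It carries the level; a 26 mm hole under the eye lets the key through. The counter is slightly uneven, so the foot angle that levels it differs each time.
- level: Yellow spirit level, 167 mm long, captive on the plate; origin at the bottom of its far end, x along it away from the eye. At the -x end a tab 8 mm thick, 44 x 44 mm, with a 24 mm eye 145 mm from the origin; a 22 mm high body begins 47 mm from the eye's centre. A spring lifts the eye end by 0.035 rad (5 mm); about 4 N on the tab presses it flat. The bubble is true only while it is pressed flat.
- eye (a point): Centre of the round eye (24 mm) in the level's tab, at the tab's top face.
- socket (a point): Centre of the mouth of the cross-slotted socket in the 34 mm square brass head of the levelling foot, about 25 mm below the eye's top face and straight under it when level. Two crossed slots, each 7.5 mm wide, open at their ends and 24 mm deep, lie along this point's x and y axes. With the collar on the pressed level the shank reaches about 14 to 18 mm into it.
- foot (a joint): Angle of the levelling foot, rad, counter-clockwise from above positive, limits -1.6 to 1.6; stiff to turn (0.1 N m) and stays where left. 0: slots along the shelf's x and y. It starts between -1.05 and -0.6; the shelf is level between -0.17 and 0.17. The key has about 0.15 rad of play in the socket either way.
- bubble (a joint): Position of the white bubble along the level, m; 0 = centred, positive = away from the eye (eye end too low: turn the foot counter-clockwise), limits +-0.018. With the level pressed flat it moves 0.25 m per rad of slope (12.5 mm per rad of foot), settling in about 0.5 s. The two black lines stand 8.7 mm either side of centre; the bubble is 12 mm long.
Not all that is in view belongs to the job. There is more than one size of the key; the job needs the largest.

How it is judged:
On the way, in this order (a step that is already met when the one before it is completed fails the run):
1. the key is lifted clear of its stand (height (world z) of key_tip above 0.06 m and contact force between the fingers and key above 1 N), for 0.2 s.
2. the key's shank stands through the eye in the foot's socket (horizontal distance between key_tip and socket below 0.005 m and z of key_tip in the frame of socket below -0.006 m), for 0.2 s.
At the end, for the whole second after the job is handed in: Through the last second: bubble within 3 mm of centre, shelf level, level pressed flat (within 0.012 rad of the plate) by the key's collar with over 2 N, key's tip at least 6 mm deep in the foot's socket, key still held in the fingers, bystanders moved less than 30 mm (all of step 2 and value of joint bubble between -0.003 and 0.003 m and angle between the z axis of level and the z axis of shelf_plate, either way round below 0.012 rad and angle between shelf_plate's own z axis and vertical below 0.018 rad and contact force between key and level above 2 N and contact force between the fingers and key above 1 N); the arm keeps its last pose, push and grip.
It fails at once if a bystander on the counter is pushed more than 30 mm (distance of any of cup_stack, takeaway_cup, sugar_bowl, mug, syrup_jar, milk_can from where it was at the start of the episode above 0.03 m).
It also fails if it takes over 51 s, if anything falls off the work surface, if the arm or the gripper's body presses on something with over 40 N, if the wrist force passes 120 N, or if a joint passes its speed limit or range.

## Working session

There is one attempt and no reset: what is moved stays moved. The work goes in short steps, Python scripts to look and compute and a tool call to move; the robot and the scene stay as the last step left them, time stands still between calls to the robot, and variables do not carry over. Pictures are saved under pics/ and viewed, about 8 in all and at most 12, crops included, and the job is handed in when it is done.

Besides the shell and the picture viewer there is one more tool, called as a command line: name --argument value ..., lists and objects as JSON in quotes. step_arm: Moves the arm, as the interface text tells. Its arguments: {"type":"object","properties":{"increments":{"type":"array"},"grip_force":{"type":"number"}},"required":["increments"]}

```bash
mkdir -p pics; cat > h.py <<'E'
import numpy as np, cv2
from workcell import get_state, camera, sign_off
from scipy.spatial.transform import Rotation as R
def ray(c,u,v):
    T=np.array(c["world_from_camera"]); d=T[:3,:3]@np.array([(u-c["cx"])/c["fx"],(v-c["cy"])/c["fy"],1]); return T[:3,3],d
def onz(c,u,v,z):
    o,d=ray(c,u,v); return o+d*(z-o[2])/d[2]
def proj(c,p):
    T=np.linalg.inv(np.array(c["world_from_camera"])); q=T[:3,:3]@np.array(p)+T[:3,3]; return c["fx"]*q[0]/q[2]+c["cx"],c["fy"]*q[1]/q[2]+c["cy"]
def tri(c1,p1,c2,p2):
    o1,d1=ray(c1,*p1);o2,d2=ray(c2,*p2)
    s=np.linalg.lstsq(np.stack([d1,-d2],1),o2-o1,rcond=None)[0]; a,b=o1+s[0]*d1,o2+s[1]*d2
    return (a+b)/2,np.linalg.norm(a-b)
def save(n,img,k=1): cv2.imwrite(f"pics/{n}.png",cv2.resize(img[...,::-1],None,fx=k,fy=k,interpolation=cv2.INTER_CUBIC))
def tool():
    s=get_state(); q=s["orientation"]; return s,np.array(s["tcp_pos"]),R.from_quat([q[1],q[2],q[3],q[0]])
E
python3 - <<'E'
from h import *
a=camera("top")["img"];b=camera("side")["img"]
save("a",np.array(a),1.25);save("b",np.array(b),1.25)
s,p,r=tool();print(s["t"],p,r.as_matrix().round(3),s["ft_force"])
E
```

```text
0.1 [ 0.21156271 -0.6140488   0.2385102 ] [[ 0.326 -0.945 -0.001]
 [-0.945 -0.326  0.002]
 [-0.002 -0.    -1.   ]] [ 0.28719939 -0.50731452  0.2971302 ]
```

View pics/a.png

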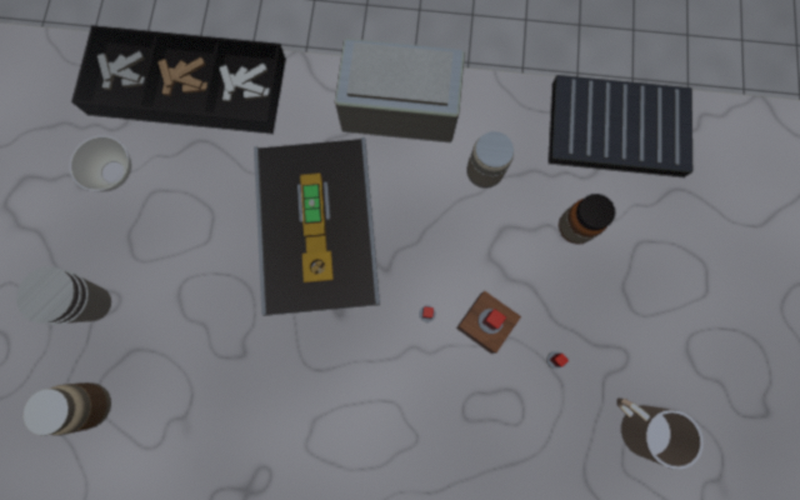

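View pics/b.png

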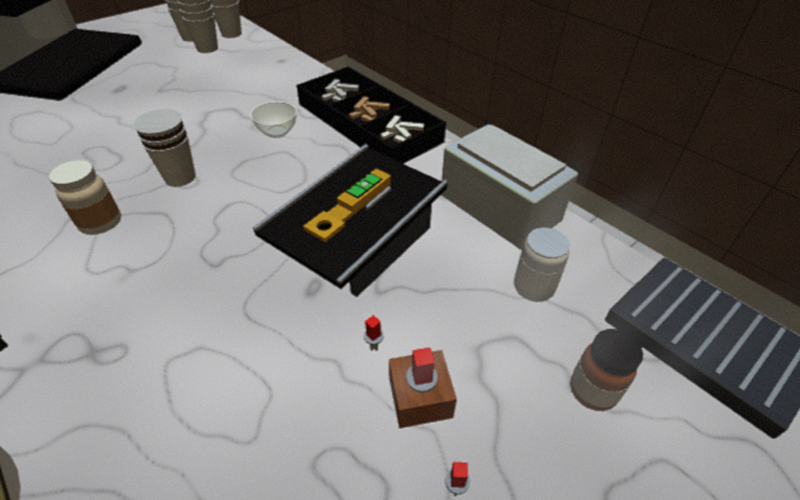

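The picture shows three red-handled keys (top view, 800 px): (495,320) in the wooden stand, and small ones at (428,313) and (560,360). The one in the stand is the largest and fits the description. The eye is at (317,267) and the shelf runs along (263..378, 145..310). Next I'll confirm with a crop and measure.

```bash
python3 - <<'E'
from h import *
t=camera("top");s=camera("side");A=np.array(t["img"]);B=np.array(s["img"])
def rects(img,lo,hi,mn):
    h=cv2.cvtColor(img,cv2.COLOR_RGB2HSV); m=cv2.inRange(h,lo,hi)
    if lo[0]==0: m|=cv2.inRange(h,(172,lo[1],lo[2]),(180,255,255))
    cs=cv2.findContours(m,cv2.RETR_EXTERNAL,cv2.CHAIN_APPROX_NONE)[0]
    return [c for c in cs if cv2.contourArea(c)>mn]
for n,c,img in(("top",t,A),("side",s,B)):
    for c_ in rects(img,(0,170,90),(6,255,255),15): print(n,"red",cv2.boundingRect(c_),cv2.minAreaRect(c_),cv2.contourArea(c_))
h=cv2.cvtColor(A,cv2.COLOR_RGB2HSV)
print("brown",h[268,380],"yellow",h[222,262], "white",h[300,300])
for c_ in rects(A,(3,80,30),(15,200,160),300): 
    print("brown",cv2.minAreaRect(c_)); b=cv2.boxPoints(cv2.minAreaRect(c_)); print([onz(t,*q,0.05).round(4)[:2] for q in b])
for c_ in rects(A,(18,120,60),(32,255,255),100):
    print("yel",cv2.minAreaRect(c_)); b=cv2.boxPoints(cv2.minAreaRect(c_)); print([onz(t,*q,0.085).round(4)[:2] for q in b])
print("eye",onz(t,317/1.25,267/1.25,.085), "handle", onz(t,495/1.25,319/1.25,.101),tri(t,(254,213.5),s,(324/1.25,226/1.25)))
print("side handle top proj", proj(s,onz(t,495/1.25,319/1.25,.101)))
print(np.array(t["world_from_camera"]).round(3),t["fx"],s["fx"])
k=cv2.resize(A[210:310,320:470],None,fx=5,fy=5,interpolation=cv2.INTER_CUBIC)
save("c",k)
E
```

```text
top red (444, 284, 9, 8) ((448.25006103515625, 287.7499694824219), (7.071067810058594, 6.363961219787598), 45.0) 39.5
top red (393, 249, 11, 8) ((398.4615783691406, 252.1923370361328), (10.666986465454102, 4.093145847320557), 29.744882583618164) 20.0
side red (362, 370, 12, 12) ((367.5, 375.5), (11.0, 11.0), 90.0) 112.0
side red (331, 279, 15, 13) ((337.93243408203125, 285.0946044921875), (12.001126289367676, 13.645115852355957), 80.53767395019531) 137.5
side red (293, 253, 11, 10) ((297.75, 257.25), (8.485280990600586, 7.77817440032959), 45.0) 55.5
brown [ 11 116  92] yellow [ 21 170 120] white [116  13 137]
brown ((74.5837173461914, 324.13128662109375), (34.87540054321289, 21.173267364501953), 86.53176879882812)
[array([0.3674, 0.3734]), array([0.3741, 0.3338]), array([0.3125, 0.3155]), array([0.3059, 0.3544])]
brown ((391.0809631347656, 257.4739990234375), (36.17707824707031, 35.90507125854492), 35.31121063232422)
[array([ 0.5164, -0.1936]), array([ 0.578 , -0.2296]), array([ 0.5433, -0.2899]), array([ 0.4828, -0.2535])]
brown ((145.61819458007812, 59.859283447265625), (28.327882766723633, 37.380680084228516), 85.03025817871094)
[array([0.9222, 0.3674]), array([0.9387, 0.2878]), array([0.8725, 0.2699]), array([0.8563, 0.3483])]
yel ((251.25381469726562, 181.5532989501953), (86.63641357421875, 24.08150291442871), 85.91438293457031)
[array([0.7262, 0.087 ]), array([0.735, 0.04 ]), array([0.564 , 0.0044]), array([0.5558, 0.0494])]
eye [0.58107426 0.03135096 0.085     ] handle [ 0.53014603 -0.24189927  0.101     ] (array([0.58167003, 0.03151574, 0.08073749]), np.float64(0.000818992099997774))
side handle top proj (np.float64(338.1545334991986), np.float64(284.53143966840923))
[[ 0.109 -0.971  0.213  0.452]
 [-0.994 -0.106  0.026 -0.104]
 [-0.003 -0.215 -0.977  0.878]
 [ 0.     0.     0.     1.   ]] 421.11917968844784 385.82304423384477
```

View pics/c.png

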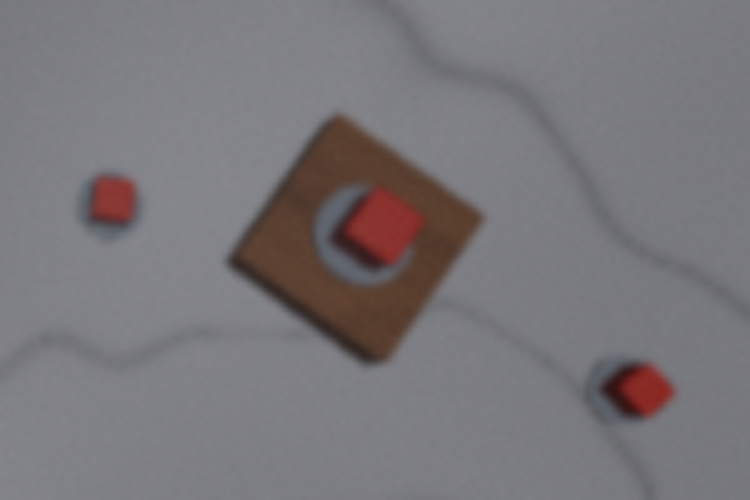

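Crop: the stand key (383,225) is clearly larger than both others (112,200 and 640,388), so it is the one. Its faces lie at about -30°, and the stand centre and handle agree at (0.530,-0.242).

step_arm --increments '[-0.3,-0.5,0,0,0,-0.3,0.6,-0.6,-1,0,0,0,-0.6,0.6,-0.6,-1,0,0,0,-0.9,0.6,-0.6,-1,0,0,0,-1,0.6]' --grip_force 60

```text
t: 0.6
tcp_pos: [0.2727, -0.5419, 0.2395]
orientation: [-0.0, 0.934, -0.358, -0.0]
ft_force: [0.6, 0.5, 0.9]
finger_gap: 0.0684
```

```bash
cat >> h.py <<'E'
def go(xyz,yaw):
    s,p,r=tool(); d=r.inv().apply(np.array(xyz)-p)/0.08
    x=r.as_matrix()[:,0]; y=np.degrees(np.arctan2(x[1],x[0])); e=(yaw-y+45)%90-45
    print("t",round(s["t"],2),"p",p.round(4),"yaw",y.round(2),"ft",np.round(s["ft_force"],1),"gap",round(s["finger_gap"],4),"shift",d.round(3),"rz",round(-np.radians(e)/.5,3),"z",r.as_matrix()[:,2].round(3))
E
python3 -c "
from h import *
go((.53,-.242,.2),-30.3)"
```

```text
t 0.6 p [ 0.2727 -0.5419  0.2395] yaw -42.0 ft [0.6 0.5 0.9] gap 0.0684 shift [-0.118 -4.938  0.494] rz -0.408 z [-0.  0. -1.]
```

step_arm --increments '[0,-0.6,0,0,0,0,0.6,0,-1,0,0,0,0,0.6]'

```text
t: 0.8
tcp_pos: [0.3263, -0.4827, 0.2393]
orientation: [-0.0, 0.932, -0.362, -0.0]
ft_force: [0.1, -0.4, -0.8]
finger_gap: 0.0581
```

step_arm --increments '[0,-0.6,0,0,0,0,0.6,0,-1,0,0,0,0,0.6]'

```text
t: 1.0
tcp_pos: [0.3807, -0.4229, 0.2394]
orientation: [-0.0, 0.933, -0.361, -0.0]
ft_force: [0.4, -0.1, 0.5]
finger_gap: 0.0573
```

step_arm --increments '[0,-0.6,0,0,0,0,0.6,0,-1,0,0,0,0,0.6]'

```text
t: 1.2
tcp_pos: [0.4346, -0.3636, 0.2395]
orientation: [-0.0, 0.933, -0.361, 0.0]
ft_force: [-0.4, 0.2, -0.3]
finger_gap: 0.057
```

step_arm --increments '[0,-0.6,0.3,0,0,-0.2,0.6,-0.1,-1,0.5,0,0,-0.4,0.6]'

```text
t: 1.4
tcp_pos: [0.4828, -0.2998, 0.1994]
orientation: [0.0, 0.965, -0.264, 0.001]
ft_force: [0.7, 0.7, -0.2]
finger_gap: 0.0569
```

```bash
python3 -c "
from h import *
go((.53,-.242,.2),-30.3)"
```

```text
t 1.4 p [ 0.4828 -0.2998  0.1994] yaw -30.62 ft [ 0.7  0.7 -0.2] gap 0.0569 shift [ 0.139 -0.922 -0.007] rz -0.011 z [ 0.001 -0.001 -1.   ]
```

step_arm --increments '[0.08,-0.5,0,0,0,0,0.6,0.14,-0.92,0,0,0,-0.01,0.6,0.14,-0.92,0,0,0,-0.01,0.6]'

```text
t: 1.7
tcp_pos: [0.5303, -0.2408, 0.1993]
orientation: [-0.001, 0.965, -0.262, -0.0]
ft_force: [0.2, -0.8, 0.2]
finger_gap: 0.0571
```

```bash
python3 - <<'E'
from h import *
go((.53,-.242,.086),-30.3)
c=camera("wrist");A=np.array(c["img"])
h=cv2.cvtColor(A,cv2.COLOR_RGB2HSV)
m=cv2.inRange(h,(0,150,70),(6,255,255))|cv2.inRange(h,(172,150,70),(180,255,255))
for q in cv2.findContours(m,0,1)[0]:
    if cv2.contourArea(q)>80: print(cv2.minAreaRect(q),cv2.contourArea(q),onz(c,*cv2.minAreaRect(q)[0],.101))
print("exp top",proj(c,(.53,-.242,.101)),np.array(c["world_from_camera"]).round(3))
save("d",A)
E
```

```text
t 1.7 p [ 0.5303 -0.2408  0.1993] yaw -30.34 ft [ 0.2 -0.8  0.2] gap 0.0571 shift [0.005 0.017 1.416] rz -0.001 z [ 0.     0.001 -1.   ]
((321.5, 203.0), (42.0, 29.0), 90.0) 1146.5 [ 0.53340299 -0.23711074  0.101     ]
((260.83148193359375, 86.2303466796875), (23.743953704833984, 22.57795524597168), 57.9946174621582) 475.5 [ 0.53940364 -0.14827908  0.101     ]
exp top (np.float64(320.8465688408222), np.float64(210.8977864124277)) [[ 0.863 -0.486 -0.139  0.57 ]
 [-0.505 -0.829 -0.239 -0.173]
 [ 0.     0.276 -0.961  0.345]
 [ 0.     0.     0.     1.   ]]
```

View pics/d.png

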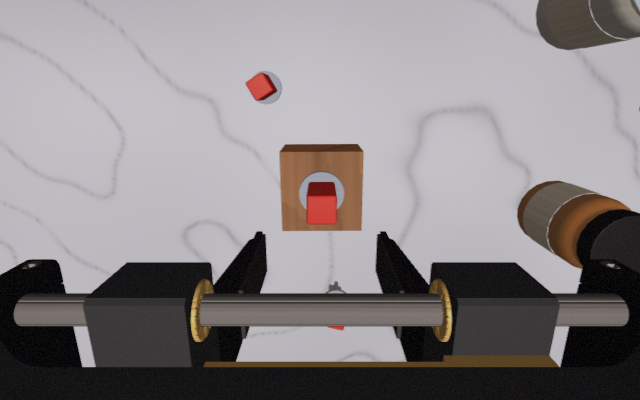

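The handle top is centred at (321,210), where the projection put it, and square to the jaws. I'll descend.

step_arm --increments '[0,0.01,0.4,0,0,0,0.6,0,0.01,0.8,0,0,0,0.6,0,0.01,0.8,0,0,0,0.6]'

```text
t: 2.05
tcp_pos: [0.5246, -0.2437, 0.1304]
orientation: [-0.001, 0.964, -0.264, -0.005]
ft_force: [-1.3, 0.6, -0.3]
finger_gap: 0.0569
```

step_arm --increments '[0,0,0.3,0,0,0,0.6,0,0,0.6,0,0,0,0.6,0,0,0.6,0,0,0,0.6,0,0,0.6,0,0,0,0,0,0,0.6,0,0,0,0,0,0,0.6,0,0,0,0,0,0,0.6,0,0,0,0]'

```text
t: 2.75
tcp_pos: [0.529, -0.2449, 0.0891]
orientation: [0.0, 0.965, -0.264, 0.001]
ft_force: [0.2, -0.4, -0.7]
finger_gap: 0.0306
```

```bash
python3 -c "
from h import *
go((.53,-.242,.16),-30.3)"
```

```text
t 2.75 p [ 0.529  -0.2449  0.0891] yaw -30.6 ft [ 0.2 -0.4 -0.7] gap 0.0306 shift [-0.006 -0.038 -0.886] rz -0.01 z [ 0.002 -0.001 -1.   ]
```

step_arm --increments '[0,-0.03,0.02,0,0,0,0.3,0,-0.03,0.02,0,0,0,0.0,0,-0.03,0.02,0,0,0,0,0,-0.03,0.02,0,0,0,0,0,-0.03,0.02,0,0,0,0]'

```text
t: 3.25
tcp_pos: [0.5295, -0.2423, 0.086]
orientation: [-0.0, 0.965, -0.264, -0.0]
ft_force: [0.4, 0.2, 0.5]
finger_gap: 0.0216
```

```bash
python3 -c "
from h import *
go((.53,-.242,.16),-30.3)"
```

```text
t 3.25 p [ 0.5295 -0.2423  0.086 ] yaw -30.59 ft [0.4 0.2 0.5] gap 0.0216 shift [ 0.003 -0.006 -0.925] rz -0.01 z [-0.  0. -1.]
```

step_arm --increments '[0,0,-0.3,0,0,0,0,0,0,-0.7,0,0,0,0,0,0,-1,0,0,0,0,0,0,-1,0,0,0,0]'

```text
t: 3.65
tcp_pos: [0.5316, -0.2437, 0.1702]
orientation: [0.001, 0.965, -0.264, 0.004]
ft_force: [1.2, -0.4, -1.5]
finger_gap: 0.0214
```

step_arm --increments '[0,0,-0.5,0,0,0,0,0,0,-0.5,0,0,0,0,0,0,-0.5,0,0,0,0]'

```text
t: 3.95
tcp_pos: [0.5294, -0.2424, 0.2052]
orientation: [0.0, 0.965, -0.264, -0.0]
ft_force: [-1.3, -0.4, -2.9]
finger_gap: 0.0218
```

```bash
python3 - <<'E'
from h import *
go((.582,.0315,.2),-30.3)
t=camera("top");s=camera("side")
save("e",np.vstack([np.array(t["img"])[140:290,180:400],np.array(s["img"])[130:280,220:440]]),2)
E
```

```text
t 3.95 p [ 0.5294 -0.2424  0.2052] yaw -30.6 ft [-1.3 -0.4 -2.9] gap 0.0218 shift [-1.177 -3.281  0.065] rz -0.01 z [-0.  0. -1.]
```

View pics/e.png

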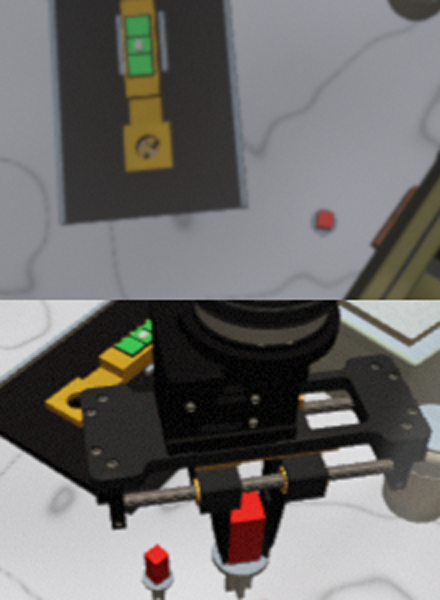

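Key is held, clear of the stand. The eye is visible, its slots appearing as an X. I'll move near the shelf for a close wrist view.

step_arm --increments '[-0.25,-0.5,0,0,0,0,0,-0.5,-1,0,0,0,0,0,-0.5,-1,0,0,0,0,0]'

```text
t: 4.35
tcp_pos: [0.5347, -0.1489, 0.2032]
orientation: [-0.001, 0.965, -0.262, -0.002]
ft_force: [0.0, -0.3, -1.6]
finger_gap: 0.0218
```

step_arm --increments '[-0.25,-0.5,0,0,0,0,0,-0.6,-1,0,0,0,0,0,-0.6,-1,0,0,0,0,0]'

```text
t: 4.65
tcp_pos: [0.5339, -0.0559, 0.2038]
orientation: [-0.001, 0.965, -0.261, -0.002]
ft_force: [-0.2, -0.3, -1.8]
finger_gap: 0.0218
```

step_arm --increments '[-0.1,-0.5,0,0,0,0,0,-0.1,-0.5,0,0,0,0,0,-0.1,-0.5,0,0,0,0,0]'

```text
t: 4.95
tcp_pos: [0.5482, -0.0217, 0.2046]
orientation: [0.001, 0.965, -0.263, -0.001]
ft_force: [-0.3, 0.2, -2.9]
finger_gap: 0.022
```

```bash
python3 - <<'E'
from h import *
go((.582,.0315,.2),-30.3)
c=camera("wrist");np.save("w.npy",c,allow_pickle=True)
u,v=proj(c,(.582,.0315,.085));print(u,v)
A=np.array(c["img"]); u0,v0=int(max(0,min(480,u-80))),int(max(0,min(280,v-60)));print(u0,v0)
save("f",np.hstack([cv2.resize(A[v0:v0+120,u0:u0+160],None,fx=4,fy=4,interpolation=cv2.INTER_CUBIC)]))
save("f_full",A)
E
```

```text
t 4.95 p [ 0.5482 -0.0217  0.2046] yaw -30.53 ft [-0.3  0.2 -2.9] gap 0.022 shift [ 0.026 -0.787  0.056] rz -0.008 z [-0.002 -0.001 -1.   ]
323.46378182908825 117.48370419499102
243 57
```

View pics/f.png

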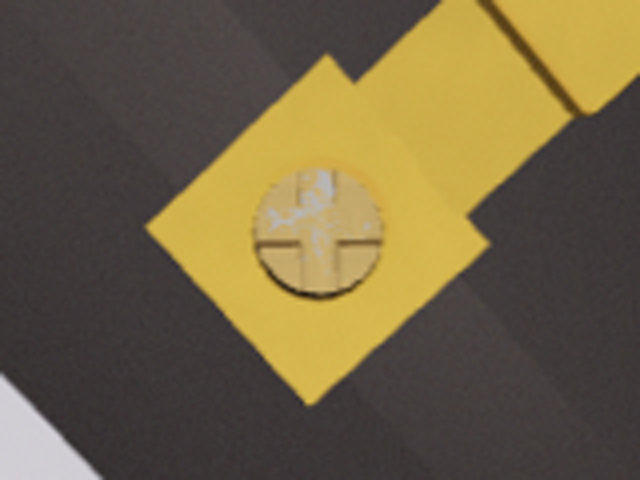

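The crop shows the tab corners at (327,55),(147,228),(310,405),(490,243), the eye centre at (318,232), and slots upright and level, already square to the jaws within about 3°.

```bash
python3 - <<'E'
from h import *
c=np.load("w.npy",allow_pickle=True).item()
f=lambda u,v,z:onz(c,u/4+243,v/4+57,z)
T=np.array([f(*p,.086) for p in((327,55),(147,228),(310,405),(490,243))])
print("tab",T.mean(0).round(4),[np.linalg.norm(T[i]-T[i-1]).round(4) for i in range(4)])
for i in range(4):
    d=T[i]-T[i-1]; print(np.degrees(np.arctan2(d[1],d[0])).round(1))
print("eye",f(318.5,232,.086).round(4))
for z in(.055,.06): print("sock",z,f(319,224,z).round(4), "slot width",np.linalg.norm(f(300,224,z)-f(337,224,z)))
a=f(318,170,.06);b=f(319.5,292,.06);d=b-a;print("slot ang",np.degrees(np.arctan2(d[1],d[0])))
A=np.array(c["img"])[57:177,243:403]; g=cv2.cvtColor(A,cv2.COLOR_RGB2GRAY).astype(int)
for r in (45,48,66,69): print(r,g[r,66:96])
for q in (66,69,72,88,91): print("col",q,g[44:74,q])
E
```

```text
tab [0.5821 0.0328 0.086 ] [np.float64(0.0437), np.float64(0.0438), np.float64(0.0436), np.float64(0.044)]
102.2
-168.3
-78.1
11.7
eye [0.5824 0.0334 0.086 ]
sock 0.055 [0.5826 0.0332 0.055 ] slot width 0.00746136708593197
sock 0.06 [0.5827 0.0334 0.06  ] slot width 0.007334858826522
slot ang -119.72774179587928
45 [175 173 173 174 172 173 172 173 161 165 169 171 172 179 180 182 178 147
 160 173 173 172 173 171 171 170 170 172 176 177]
48 [162 164 169 169 168 169 167 169 146 166 175 181 178 174 178 179 182 165
 161 168 168 169 169 168 169 169 171 170 172 174]
66 [ 93 150 170 170 170 171 171 171 169 159 165 171 171 172 175 174 170 157
 148 164 171 171 171 171 171 171 150 125 164 178]
69 [163 112  49 117 160 171 172 173 172 160 165 170 172 173 174 173 171 168
 159 166 174 172 170 169 141 137 167 178 178 179]
col 66 [174 175 176 174 162 165 164 170 170 170 172 169 170 169 171 168 113 103
 172 171 168 145  93  99 135 163 180 180 181 180]
col 69 [173 174 164 170 169 169 170 170 170 177 178 181 177 169 169 167 112 102
 171 172 170 168 170 169 159 117  50 117 171 180]
col 72 [173 172 170 169 167 169 171 170 175 174 177 182 175 172 171 168 112 102
 171 171 170 170 171 172 171 172 171 122  43 124]
col 88 [171 173 170 170 169 170 170 170 172 171 172 172 173 170 171 169  96 139
 171 170 170 169 171 171 172 170 137  83 128 174]
col 91 [170 170 164 168 169 170 169 169 170 169 169 173 177 173 170 157  98 139
 171 169 170 168 171 169 134 137 164 179 179 180]
```

View pics/f_full.png

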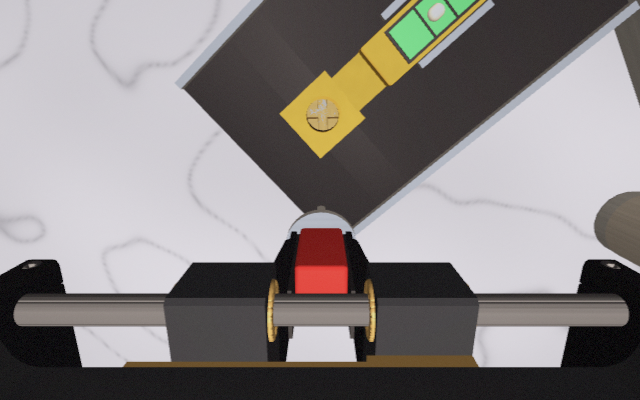

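The handle's front top edge is at (296..347, 265), the collar spans 288..355 with its top at 208, and a shank end shows at (321,206). I'll compare these with the expected in-hand geometry.

```bash
python3 - <<'E'
from h import *
c=np.load("w.npy",allow_pickle=True).item()
s,p,r=tool()
P=lambda x,y,z:np.round(proj(c,p+r.apply([x,y,z])),1)
print("front top edge",P(-.011,-.011,-.015),P(.011,-.011,-.015))
print("collar",[P(.019*np.cos(a),.019*np.sin(a),.036-.005) for a in(-np.pi/2,)],P(-.019,0,.031),P(.019,0,.031))
print("tip blade",P(0,-.009,.076),P(-.0025,-.009,.076),P(.0025,-.009,.076))
go((.5825,.0333,.2),-28.5)
E
```

```text
front top edge [293.6 270.2] [348.  270.3]
collar [array([320.8, 214.9])] [285.4 248.4] [356.1 248.4]
tip blade [320.7 207.2] [316.9 207.2] [324.6 207.2]
t 5.0 p [ 0.5482 -0.0222  0.2048] yaw -30.6 ft [-0.5 -0.7 -1.9] gap 0.0219 shift [ 0.016 -0.815  0.058] rz -0.073 z [-0.002 -0.001 -1.   ]
```

```bash
python3 - <<'E'
from h import *
from scipy.optimize import least_squares
c=np.load("w.npy",allow_pickle=True).item()
A=np.array(c["img"]);h=cv2.cvtColor(A,cv2.COLOR_RGB2HSV)
m=(cv2.inRange(h,(0,150,60),(6,255,255))|cv2.inRange(h,(172,150,60),(180,255,255)))>0
for r in range(224,300,6):
    x=np.where(m[r])[0]; print(r,(x.min(),x.max(),A[r,321]) if len(x) else None)
g=cv2.cvtColor(A,cv2.COLOR_RGB2GRAY).astype(int)
print("col321",g[198:270,321]); print("row 207",A[207,312:332,:].sum(1)//3); print("row225",g[225,280:364])
save("g",A[190:310,260:380],5)
E
```

```text
224 None
230 (np.int64(302), np.int64(340), array([118,  28,  25], dtype=uint8))
236 (np.int64(299), np.int64(342), array([118,  25,  26], dtype=uint8))
242 (np.int64(298), np.int64(343), array([121,  30,  30], dtype=uint8))
248 (np.int64(297), np.int64(344), array([122,  32,  29], dtype=uint8))
254 (np.int64(297), np.int64(345), array([123,  30,  30], dtype=uint8))
260 (np.int64(296), np.int64(346), array([124,  28,  28], dtype=uint8))
266 (np.int64(295), np.int64(347), array([193,  46,  42], dtype=uint8))
272 (np.int64(294), np.int64(347), array([227,  78,  69], dtype=uint8))
278 (np.int64(294), np.int64(347), array([227,  79,  70], dtype=uint8))
284 (np.int64(295), np.int64(347), array([227,  76,  66], dtype=uint8))
290 (np.int64(295), np.int64(347), array([226,  73,  64], dtype=uint8))
296 None
col321 [ 53  53  54  54  53  54  51  72 100 101 103 100  98 102 149 184 184 185
 186 184 183 183 184 186 185 186 185 183 182 179  88  54  55  49  53  49
  49  53  53  55  50  55  50  55  57  56  55  56  56  55  59  55  55  57
  55  59  58  56  55  57  54  53  57  56  55  58  54  75  89 112 115 116]
row 207 [ 52  51  51  53  52  86  98 100 100 100  98  99  91  69  52  53  53  51
  53  51]
row225 [212 212 212 211 212 211 212 210 211 211 210 168 127 169 185 185 185 185
 183 185 185 185 184 185 185 185 184 184 183 185 185 184 184 183 184 184
 184 184 183 183 184 183 183 184 183 183 184 184 183 183 184 184 182 183
 182 182 183 182 183 183 182 183 183 183 182 181 182 182 181 145  91  65
  54  74  88  95 115 166 181 180 181 182 181 181]
```

View pics/g.png

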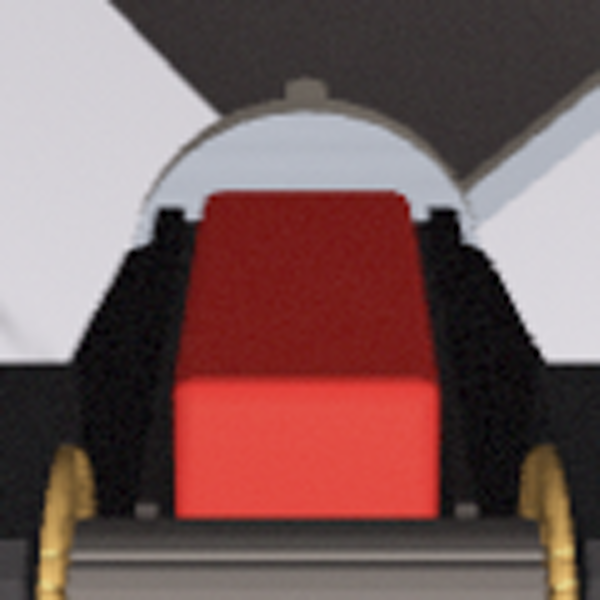

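In the hand the key sits about 1.5 mm toward tool -y (seen by the same camera), so I correct for that: TCP target (0.5816,0.0320).

step_arm --increments '[0.02,-0.4,0,0,0,-0.07,0,0.02,-0.79,0.1,0,0,-0.07,0,0.02,-0.79,0.35,0,0,-0.07,0,0.02,-0.79,0.35,0,0,-0.07,0,0.02,-0.79,0.35,0,0,-0.07,0,0.02,-0.79,0.35,0,0,-0.07,0]'

```text
t: 5.6
tcp_pos: [0.5824, 0.0311, 0.1788]
orientation: [0.0, 0.969, -0.248, 0.0]
ft_force: [-0.1, -0.7, -1.4]
finger_gap: 0.0216
```

```bash
python3 - <<'E'
from h import *
go((.5816,.0320,.14),-28.5)
E
```

```text
t 5.6 p [0.5824 0.0311 0.1788] yaw -28.68 ft [-0.1 -0.7 -1.4] gap 0.0216 shift [-0.015 -0.005  0.485] rz -0.006 z [ 0.001 -0.    -1.   ]
```

step_arm --increments '[-0.01,0,0.2,0,0,0,0,-0.01,0,0.4,0,0,0,0,-0.01,0,0.4,0,0,0,0,-0.01,0,0.4,0,0,0,0]'

```text
t: 6.0
tcp_pos: [0.5807, 0.0326, 0.1447]
orientation: [0.0, 0.969, -0.247, -0.001]
ft_force: [0.9, -0.0, -1.4]
finger_gap: 0.0216
```

step_arm --increments '[0,0,0.06,0,0,0,0,0,0,0.12,0,0,0,0,0,0,0.17,0,0,0,0,0,0,0.17,0,0,0,0]'

```text
t: 6.4
tcp_pos: [0.5811, 0.0326, 0.1316]
orientation: [0.0, 0.969, -0.247, -0.001]
ft_force: [0.5, -0.2, -0.9]
finger_gap: 0.0219
```

```bash
python3 - <<'E'
from h import *
go((.5816,.0320,.118),-28.5)
E
```

```text
t 6.4 p [0.5811 0.0326 0.1316] yaw -28.59 ft [ 0.5 -0.2 -0.9] gap 0.0219 shift [0.01  0.004 0.171] rz -0.003 z [-0.001  0.    -1.   ]
```

step_arm --increments '[0,0,0.06,0,0,0,0,0,0,0.1,0,0,0,0,0,0,0.1,0,0,0,0]'

```text
t: 6.7
tcp_pos: [0.5811, 0.0326, 0.1237]
orientation: [0.0, 0.969, -0.247, -0.001]
ft_force: [-0.0, -1.0, -1.2]
finger_gap: 0.0217
```

step_arm --increments '[0,0,0.03,0,0,0,0,0,0,0.06,0,0,0,0,0,0,0.06,0,0,0,0]'

```text
t: 7.0
tcp_pos: [0.5819, 0.0326, 0.1202]
orientation: [-0.0, 0.969, -0.247, 0.0]
ft_force: [-1.3, -0.6, 1.9]
finger_gap: 0.0218
```

```bash
python3 - <<'E'
from h import *
go((.5816,.0320,.118),-28.5)
c=camera("side");T=np.array(c["img"]); u,v=map(int,proj(c,(.582,.032,.09)));print(u,v)
save("h",T[v-70:v+50,u-80:u+80],4)
E
```

```text
t 7.0 p [0.5819 0.0326 0.1202] yaw -28.59 ft [-1.3 -0.6  1.9] gap 0.0218 shift [-0.     0.008  0.027] rz -0.003 z [ 0.001 -0.    -1.   ]
258 176
```

View pics/h.png

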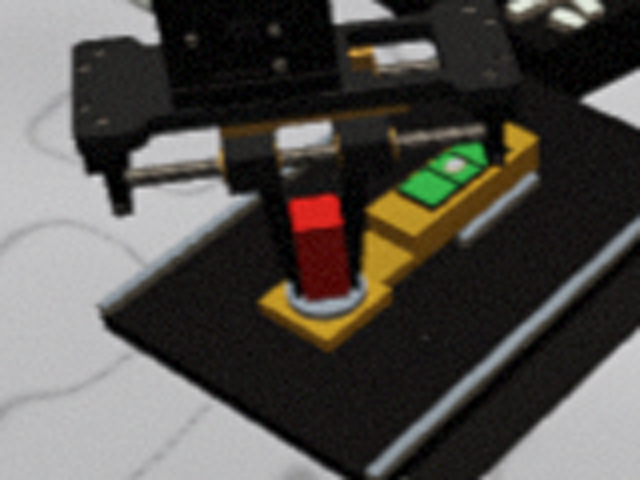

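The collar is on the tab (327,300) and starting to load. I'll press until flat.

step_arm --increments '[0,0,0.02,0,0,0,0,0,0,0.035,0,0,0,0,0,0,0.035,0,0,0,0]'

```text
t: 7.35
tcp_pos: [0.5819, 0.0326, 0.1172]
orientation: [-0.0, 0.969, -0.247, 0.001]
ft_force: [0.9, -0.5, 3.0]
finger_gap: 0.022
```

step_arm --increments '[0,0,0.015,0,0,0,0,0,0,0.02,0,0,0,0,0,0,0.02,0,0,0,0]'

```text
t: 7.65
tcp_pos: [0.582, 0.0326, 0.1161]
orientation: [-0.0, 0.969, -0.247, 0.0]
ft_force: [-1.6, -0.2, 5.8]
finger_gap: 0.0219
```

step_arm --increments '[0,0,0.01,0,0,-0.15,0,0,0,0.01,0,0,-0.3,0,0,0,0.01,0,0,-0.45,0,0,0,0.01,0,0,-0.6,0,0,0,0.01,0,0,-0.8,0,0,0,0.01,0,0,-0.8,0]'

```text
t: 8.25
tcp_pos: [0.5818, 0.0324, 0.1164]
orientation: [0.0, 0.999, -0.049, 0.0]
ft_force: [-4.4, -0.5, 11.1]
finger_gap: 0.0218
```

```bash
cat >> h.py <<'E'
def bubble():
    go((.5816,.0320,.118),12)
    for n in("top","side"):
        c=camera(n);A=np.array(c["img"]);h=cv2.cvtColor(A,cv2.COLOR_RGB2HSV)
        m=cv2.inRange(h,(45,110,60),(85,255,255)); q=max(cv2.findContours(m,0,1)[0],key=cv2.contourArea,default=None) if m.any() else None
        if q is None: print(n,"no green"); continue
        q=np.vstack([k for k in cv2.findContours(m,0,1)[0] if cv2.contourArea(k)>8])
        hull=np.zeros_like(m); cv2.fillConvexPoly(hull,cv2.convexHull(q),255)
        # vial axis: level x, at yaw 11.9deg ; project pixels to z=.1
        w=cv2.inRange(h,(0,0,110),(180,90,255))&hull
        f=lambda M:np.array([onz(c,x,y,.098)[:2] for y,x in np.argwhere(M>0)])
        d=np.array([np.cos(np.radians(11.9)),np.sin(np.radians(11.9))]); G=f(hull)@d
        k=cv2.inRange(h,(0,0,0),(180,255,75))&hull
        W=f(w)@d if w.any() else np.array([np.nan]); K=f(k)@d if k.any() else np.array([np.nan])
        mid=(G.min()+G.max())/2; print(n,"green",G.min().round(4),G.max().round(4),"bubble-mid mm",((W.mean()-mid)*1e3).round(1),len(W),"lines",np.round((np.sort(K)-mid)*1e3,0) if len(K)<60 else len(K))
        x,y,ww,hh=cv2.boundingRect(q); save("bub_"+n,A[max(0,y-8):y+hh+8,max(0,x-8):x+ww+8],8)
E
python3 -c "
from h import *
bubble()"
```

```text
t 8.25 p [0.5818 0.0324 0.1164] yaw -5.59 ft [-4.4 -0.5 11.1] gap 0.0218 shift [-0.002  0.006 -0.02 ] rz -0.614 z [ 0. -0. -1.]
top no green
side green 0.6414 0.7032 bubble-mid mm 10.0 16 lines [-31. -31. -31. -31. -30. -25. -13. -13. -10.  -9.  -8.  -6.   3.   3.
   7.   7.   8.   9.  10.  16.  19.  23.  27.]
```

step_arm --increments '[0,0,0,0,0,-0.2,0,0,0,0,0,0,-0.4,0,0,0,0,0,0,-0.6,0,0,0,0,0,0,-0.7,0,0,0,0,0,0,-0.7,0,0,0,0,0,0,-0.7,0,0,0,0,0,0,-0.7,0,0,0,0,0,0,-0.7,0]'

```text
t: 9.15
tcp_pos: [0.5821, 0.0324, 0.1171]
orientation: [0.0, 0.992, 0.125, 0.0]
ft_force: [-4.4, 0.6, 13.3]
finger_gap: 0.0219
```

```bash
python3 -c "
from h import *
bubble()
a=cv2.imread('pics/bub_side.png');print(a.shape)"
```

```text
t 9.15 p [0.5821 0.0324 0.1171] yaw 14.37 ft [-4.4  0.6 13.3] gap 0.0219 shift [-0.008  0.004 -0.012] rz 0.083 z [ 0.001 -0.    -1.   ]
top no green
side green 0.6414 0.7021 bubble-mid mm 4.1 15 lines [-30. -30. -30. -30. -29. -28. -27. -24. -16. -16. -12. -12.  -9.  -4.
  -4.  -0.  -0.   4.   7.   9.  12.  13.  16.  20.]
(280, 344, 3)
```

View pics/bub_side.png

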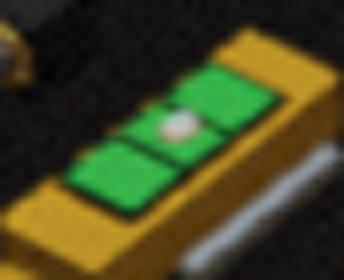

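The bubble (180,125) sits toward the far line, at about +3 mm, so it needs more counter-clockwise. I'll turn about 0.2 rad and check with the wrist camera too.

step_arm --increments '[0,0,0,0,0,-0.2,0,0,0,0,0,0,-0.4,0,0,0,0,0,0,-0.4,0,0,0,0,0,0,-0.4,0,0,0,0,0,0,-0.4,0,0,0,0,0,0,-0.4,0]'

```text
t: 9.85
tcp_pos: [0.5823, 0.0325, 0.1175]
orientation: [0.0, 0.975, 0.224, 0.001]
ft_force: [-4.3, -0.1, 14.2]
finger_gap: 0.0216
```

```bash
python3 - <<'E'
from h import *
bubble()
c=camera("wrist");A=np.array(c["img"]);h=cv2.cvtColor(A,cv2.COLOR_RGB2HSV)
m=cv2.inRange(h,(45,110,60),(85,255,255));print(m.sum()//255,cv2.boundingRect(m))
if m.any():
    x,y,w,hh=cv2.boundingRect(m)
    a=cv2.resize(A[max(0,y-10):y+hh+10,max(0,x-10):x+w+10],None,fx=4,fy=4,interpolation=cv2.INTER_CUBIC)
else: a=np.zeros((10,10,3),np.uint8)
b=cv2.imread("pics/bub_side.png")[...,::-1]
W=max(a.shape[1],b.shape[1]);H=a.shape[0]
o=np.zeros((H+b.shape[0],W,3),np.uint8);o[:H,:a.shape[1]]=a;o[H:,:b.shape[1]]=b;save("i",o);print(o.shape,H,x,y)
E
```

```text
t 9.85 p [0.5823 0.0325 0.1175] yaw 25.84 ft [-4.3 -0.1 14.2] gap 0.0216 shift [-0.011  0.001 -0.006] rz 0.483 z [ 0.001 -0.    -1.   ]
top no green
side green 0.6414 0.7021 bubble-mid mm 2.5 16 lines [-30. -30. -30. -30. -29. -28. -27. -24. -16. -16. -12.  -9.  -4.  -4.
  -0.   7.   8.   9.  10.  12.  13.  16.  21.]
1278 (453, 265, 107, 29)
(476, 508, 3) 196 453 265
```

View pics/i.png

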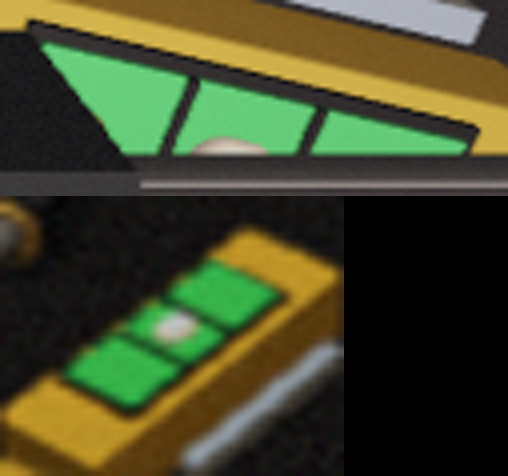

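The wrist crop shows lines at x≈168 and 307 (row 148) and the bubble at about 230, nearly centred. The side view puts it at (177,326), slightly far side. One numeric check follows, with the plane height allowed for.

```bash
cat >> h.py <<'E'
def meas():
    d=np.array([np.cos(np.radians(11.9)),np.sin(np.radians(11.9)),0]);n=np.array([-d[1],d[0],0])
    for nm in("side","wrist"):
        c=camera(nm);A=np.array(c["img"]).astype(np.float32);G=A[...,1]
        for z in(.096,.0985):
            S=np.arange(.06,.14,.0005);out={}
            for lat in np.arange(-.009,.0091,.002):
                P=[proj(c,np.array([.5821,.0328,z])+d*s+n*lat) for s in S]
                M=np.array(P,np.float32)[None]
                px=cv2.remap(A,M[...,0],M[...,1],cv2.INTER_LINEAR)[0]
                g=px[:,1]; green=(px[:,1]>1.3*px[:,0])&(px[:,1]>70); wh=(px[:,0]>110)&(px[:,2]>90)
                if green.sum()<20: continue
                a,b=np.where(green)[0][[0,-1]]
                dk=[i for i in range(a+3,b-3) if g[i]==g[max(0,i-6):i+7].min() and g[i]<.75*np.median(g[a:b])]
                print(nm,z,"lat",round(lat*1e3),"green",S[a].round(4),S[b].round(4),"lines",S[dk].round(4),"white",(S[wh&(np.arange(len(S))>a)&(np.arange(len(S))<b)][[0,-1]]).round(4) if (wh[a:b]).any() else None)
E
python3 -c "
from h import *
meas()"
```

```text
side 0.096 lat -9 green 0.068 0.126 lines [0.089  0.1065] white None
side 0.096 lat -7 green 0.067 0.1265 lines [0.0895 0.106 ] white None
side 0.096 lat -5 green 0.0665 0.127 lines [0.0885 0.106 ] white None
side 0.096 lat -3 green 0.067 0.127 lines [0.089  0.1065] white [0.0965 0.101 ]
side 0.096 lat -1 green 0.067 0.127 lines [0.089 0.106] white [0.0935 0.103 ]
side 0.096 lat 1 green 0.0665 0.127 lines [0.089  0.1065] white [0.093  0.1045]
side 0.096 lat 3 green 0.067 0.127 lines [0.0895 0.106 ] white [0.093  0.1045]
side 0.096 lat 5 green 0.0665 0.127 lines [0.0885 0.1065] white [0.0945 0.1035]
side 0.096 lat 7 green 0.067 0.1265 lines [0.089 0.107] white None
side 0.096 lat 9 green 0.067 0.1265 lines [0.089 0.106] white None
side 0.0985 lat -9 green 0.065 0.1245 lines [0.087  0.1035] white None
side 0.0985 lat -7 green 0.0645 0.1245 lines [0.086 0.104] white None
side 0.0985 lat -5 green 0.065 0.124 lines [0.087 0.104] white [0.0935 0.099 ]
side 0.0985 lat -3 green 0.0645 0.1245 lines [0.0865 0.1035] white [0.091 0.101]
side 0.0985 lat -1 green 0.0645 0.1245 lines [0.0865 0.104 
[... 377 characters left out ...]
4 ] white None
wrist 0.096 lat 1 green 0.0805 0.093 lines [0.0895] white None
wrist 0.096 lat 3 green 0.077 0.106 lines [0.0895] white [0.095 0.102]
wrist 0.096 lat 5 green 0.0745 0.116 lines [0.089 0.107] white None
wrist 0.096 lat 7 green 0.0715 0.124 lines [0.0895 0.107 ] white None
wrist 0.096 lat 9 green 0.069 0.128 lines [0.0895 0.107 ] white None
wrist 0.0985 lat 1 green 0.08 0.091 lines [0.088] white None
wrist 0.0985 lat 3 green 0.0775 0.1015 lines [0.0875] white [0.092 0.1  ]
wrist 0.0985 lat 5 green 0.0745 0.1095 lines [0.088 0.105] white None
wrist 0.0985 lat 7 green 0.0715 0.1175 lines [0.088 0.105] white None
wrist 0.0985 lat 9 green 0.069 0.125 lines [0.0875 0.105 ] white None
```

Both views agree: side +1.0 mm before the raised-bubble bias (about 1 mm), wrist +0.3 mm. The push is 14 N, and the collar height of about 0.0815 m matches a flat tab. Handing in.

```bash
python3 -c "
from h import *
go((.582,.032,.118),25)
sign_off()"
```

```text
t 10.1 p [0.5823 0.0325 0.1175] yaw 25.84 ft [-4.3 -0.4 14.9] gap 0.0216 shift [-0.006  0.004 -0.007] rz 0.029 z [ 0.001 -0.    -1.   ]
the job is handed in; nothing more can be done
```

I took the largest red-handled key out of its stand and put it through the eye into the levelling foot. I pressed the level flat with the collar and turned the foot counter-clockwise until the bubble was centred. I handed the job in at about 10.1 s, still holding the key; no verdict was reported.

**Last checks**
- **Bubble:** the wrist camera put it about 0.3 mm past centre. The side camera read 1.0 mm, most of it the effect of the bubble standing above its lines. Both are within the 3 mm limit.
- **Pressing:** the arm measured about 15 N downward and about 4 N sideways. The collar height (about 0.0815 m) matches a tab lying flat; I did not measure the tilt directly.
- **Key:** the fingers held the handle at 21.6 mm. From its geometry, the tip should be roughly 14 to 18 mm deep in the socket.
- **Not checked:** the top camera was blocked by the gripper, so it gave no third bubble reading. I did not measure the bystanders again. No unexpected contact showed in the forces.

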